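# Open the child-resistant tablet tub

### The arm

A 6-joint arm with a two-finger parallel gripper is mounted at the origin on a cart in front of the work surface, level with it; the furniture and walls round the work are solid. World frame = base frame: x ahead of the robot, y to its left, z up, the work surface at z = 0. Lengths are in m, angles in rad, forces in N, time in s.
With the tool pointing down it reaches from about 0.425 to 0.95 m from the base axis. Payload 3.5 kg.
Tool frame: the origin (TCP) lies at the very end of the fingers, on their centre line; the grasp point (between the pads) lies 19 mm behind it; z points along the fingers, y is the line along which they close (so a half turn about z gives the same grasp; the last joint's range is limited). The gripper opens to 85 mm and grips with 20 to 120 N. Pads are 22 mm wide; open, the fingers measure 114 mm over their backs; the gripper's body (76 mm by 85 mm) begins 54 mm behind the grasp point. The pads swing forward as they close: fully open they stand 13 mm farther back than shut.
Start: joints at [1.05, 0.286, 1.577, -0, 1.279, -0.15], TCP at [0.245, 0.629, 0.231] pointing down, gripper open.
Joint ranges: [-2.77, 2.77], [-0.9, 2.22], [0.21, 2.48], [-1.53, 4.67], [0.24, 2.81], [-2.84, 2.84]. Speed limits (rad/s): [2.79, 2.79, 3.14, 3.14, 3.14, 3.14].

### API

Orientations are given as a unit quaternion [x, y, z, w].
In Python, from rig import bot, kinematics, eyes gives the robot as it stands. Calls block until the motion is done:
- bot.move_pose(position, orientation): joint-space move of the TCP to a pose.
- bot.move_l(position, orientation=None, rate=0.15, contact_N=None): straight line of the TCP; orientation=None keeps the orientation; rate is the mean speed in m/s. With contact_N (N) it stops when the force on the tool has changed by that much, and returns True; else False.
- bot.move_joints(angles): joint-space move.
- bot.set_gripper(opening): finger opening in m; the grip force is fixed at half the most; returns when the fingers have stopped.
- bot.dwell(seconds).
- kinematics.ik(position, orientation): joint angles nearest the present ones, or None.
- bot.read_state(): the state.
- eyes.capture(name): name is "scene" or "top" or "wrist"; returns a dict with "frame" (400x640x3 uint8, red, green, blue), "range_z" (400x640 float32, m along the optical axis (not along the pixel's ray), 0 where there is no reading), "vfov" (degrees; the focal length in pixels is half the picture's height over the tangent of half this angle, whatever the lens; pixels are square), "cx", "cy" (the principal point, pixels), "k1" (the pictures are not rectified: a ray, as slopes to the right and down, at radius r is drawn at 1 + k1 r^2 times it, then the intrinsics apply), "xyz" and "rotation" of the camera in the world. Camera axes: x right, y up, looking along -z (the intrinsics and any distortion apply to the point x, -y, -z); pixel columns grow to the right and rows downward; lengths in m; the calibration is good to about 2 mm. A picture is of the moment at which its call begins.
A pose or a line that the arm cannot do raises bot.IKError and nothing moves.
- bot.finish_job(): hands the job in; it is judged then, once.
Trained networks look in a picture, given as the dict that the camera call returned (one of the last four; its "shot" number tells which), for a name from the list of things; names that differ only in an ending like _2 or _b are one class to them, and where a whole thing is asked for, a point or a joint stands for the part that bears it (a point fixed in the world has none). Each returns a list of dicts, best first, with "p" (0 to 1); they miss things now and then, are a little off and sometimes report something else, mostly with a low value. They report only what shows in the picture. A call takes as long as a camera call. They do not tell look-alikes from the thing itself.
- eyes.search_frame(thing, picture): "extent" ([centre column, centre row, width, height] in pixels, round what is visible of it).
- eyes.silhouettes(thing, picture): "mask" (400x640 bool, what is visible of it) and "extent" ([centre column, centre row, width, height] in pixels, round what is visible of it).
The state is a dict: "time_s": time; "joint_pos": joint angles; "qvel": joint speeds; "tau": joint torques, N m; "eef_pos": TCP position; "orientation": TCP orientation; "wrist_force": force on the tool from outside, world axes, zero at the start; "torque": the same for the moment, N m; "grip_width": finger opening in m; "gripper_force": force on a finger pad.
Only numpy, scipy, OpenCV 4.12 (cv2) and the standard library are available. Lean on these libraries where they do the work, as an engineer would, in place of code of your own. Each camera call takes 0.05 s, during which the arm holds its last target. There are 200 camera calls.

### The job

Of the two white tubs with ribbed grey caps, open the shorter one: press its child-resistant cap down hard and, keeping it pressed, turn it anticlockwise as far as it goes, then let go so that the cap springs back up. Leave the tub standing upright about where it is, and do not disturb the taller tub.

Things in the scene. Friction and masses are not known exactly. Their poses are not given: they have to be found in the camera images.
- tablet_tub: The shorter tub, loose, 0.5 to 0.85 kg: round, white, 76 mm across, flat shoulder 60 mm above its underside; coaxial round ribbed grey cap 50 mm across, its skirt from 69 to 99 mm above the underside (fingers beside it must stay above the shoulder). Grip at any yaw. Origin: centre of the underside, z up; x points to the shut mark on the shoulder, a second mark 75 deg anticlockwise shows open.
- cap_press (a joint): How far the shorter tub's cap is pressed down, in m: 0 = up, 0.007 = fully down on its stop. Spring: about 6 N to start it, 12 N at 4 mm, 16 N fully down. The cap turns only while pressed more than 4 mm, otherwise the whole tub turns with it. Released, it springs up when shut or open, but catches in between (turned 0.1 to 0.85 rad).
- cap_turn (a joint): Turn of the shorter tub's cap on its neck, in rad: 0 = shut, grows anticlockwise as seen from above, 1.31 (75 degrees) = fully open, on its stop. It turns easily (0.04 Nm) when pressed, and stays where it is left.
- tall_tub: The taller tub, to be left alone: same white plastic, same diameter 76 mm and the same 50 mm grey cap, but its shoulder is 115 mm and its cap's top 154 mm above its underside. Loose, about 0.9 kg. Origin at the centre of the underside.
Things that resemble listed ones, but are neither listed nor needed, are in the scene too. Leave any blue, orange or purple look-alike of the tablet_tub alone.

How it is judged:
On the way, in this order (a step that is already met when the one before it is completed fails the run):
1. the shorter tub's cap is pressed down (3 mm or more) while still shut (value of joint cap_press above 0.003 m and value of joint cap_turn below 0.25 rad).
2. the cap is turned open by 55 degrees or more (value of joint cap_turn above 0.96 rad), for 0.1 s.
At the end, for the whole second after the job is handed in: The shorter tub's cap is turned open by at least 55 of its 75 degrees and has sprung back up (within 2 mm of its top position); the tub stands upright (within 6 degrees), at rest, within 50 mm of where it stood (value of joint cap_turn above 0.96 rad and value of joint cap_press below 0.002 m and angle between tablet_tub's own z axis and vertical below 0.1 rad and distance of tablet_tub from where it was at the start of the episode below 0.05 m and linear speed of tablet_tub below 0.02 m/s); the robot touches nothing.
It fails at once if the taller tub is shifted by more than 20 mm or tipped (distance of tall_tub from where it was at the start of the episode above 0.02 m or angle between tall_tub's own z axis and vertical above 0.2 rad).
It also fails if it takes over 34 s, if anything falls off the work surface, if the arm or the gripper's body presses on something with over 40 N, if the wrist force passes 120 N, or if a joint passes its speed limit or range.

## Working session

There is one attempt and no reset: what is moved stays moved. The work goes in short steps, each a Python script; the robot and the scene stay as the last script left them, time stands still between calls to the robot, and variables do not carry over. Pictures are saved under pics/ and viewed, at most 10 in all, crops included, and the job is handed in when it is done.

```bash
mkdir -p pics; cat > h.py <<'E'
import numpy as np, cv2
from rig import bot, kinematics, eyes
def world(p, u, v, z=None):
    f=p["frame"].shape[0]/2/np.tan(np.radians(p["vfov"])/2)
    K=np.array([[f,0,p["cx"]],[0,f,p["cy"]],[0,0,1.]])
    s=cv2.undistortPoints(np.array([[[u,v]]],float).reshape(-1,1,2),K,np.array([p["k1"],0,0,0,0.]))[:,0]
    if z is None: z=p["range_z"][v,u]
    return s
def cloud(p, mask):
    v,u=np.nonzero(mask & (p["range_z"]>0))
    f=p["frame"].shape[0]/2/np.tan(np.radians(p["vfov"])/2)
    K=np.array([[f,0,p["cx"]],[0,f,p["cy"]],[0,0,1.]])
    s=cv2.undistortPoints(np.stack([u,v],1).astype(float).reshape(-1,1,2),K,np.array([p["k1"],0,0,0,0.]))[:,0]
    d=p["range_z"][v,u]
    c=np.stack([s[:,0]*d,-s[:,1]*d,-d],1)
    return c@np.array(p["rotation"]).T+np.array(p["xyz"])
def save(p,n): cv2.imwrite(f"pics/{n}.png",p["frame"][:,:,::-1])
E
sed -i '/^def world/,/return s$/d' h.py
python3 - <<'E'
from h import *
print(bot.read_state())
for c in ("scene","top"):
    p=eyes.capture(c); save(p,c); print(c,p["xyz"],np.array(p["rotation"]).round(2).tolist(),p["k1"],p["vfov"])
    for t in ("tablet_tub","tall_tub"):
        for d in eyes.silhouettes(t,p):
            w=cloud(p,d["mask"])
            if len(w)==0: print(t,d["p"],d["extent"]);continue
            zt=np.percentile(w[:,2],98); top=w[abs(w[:,2]-zt)<.006]
            print(t,round(d["p"],2),np.round(d["extent"]),"ztop",zt.round(4),"mid top",((top.max(0)+top.min(0))/2).round(4),"ext",np.ptp(top,axis=0).round(3))
E
```

```text
{'time_s': 0.0, 'joint_pos': array([ 1.04998304e+00,  2.87166857e-01,  1.57820970e+00, -6.95734206e-06,
        1.27859513e+00, -1.50026612e-01]), 'qvel': array([-0.00055371,  0.00162941,  0.00153885, -0.00090883,  0.00111304,
        0.0003461 ]), 'tau': array([-2.58500349e-04, -4.05972898e+01, -2.92631543e+01, -3.98817321e-06,
        5.79212996e-03, -2.63483422e-06]), 'eef_pos': array([0.24423894, 0.62854453, 0.22992868]), 'orientation': array([ 1.84332027e-01,  9.82863311e-01, -1.12432272e-03, -3.88403385e-04]), 'wrist_force': array([-0.12765885, -0.51654943,  0.100235  ]), 'torque': array([ 0.07419471, -0.02402744,  0.00861501]), 'gripper_force': 0.0, 'grip_width': 0.08503805517859832}
scene [0.16280135 1.4318066  0.69452151] [-0.07, 0.53, 0.84, -0.11] -0.05227587619698697 44.21505859777926Traceback (most recent call last):
  File "<stdin>", line 7, in <module>
  File "h.py", line 10, in cloud
    return c@np.array(p["rotation"]).T+np.array(p["xyz"])
           ~^~~~~~~~~~~~~~~~~~~~~~~~~~
ValueError: matmul: Input operand 1 has a mismatch in its core dimension 0, with gufunc signature (n?,k),(k,m?)->(n?,m?) (size 4 is different from 3)
```

Rotation is a quaternion.

```bash
sed -i 's/c@np.array(p\["rotation"\]).T/R.from_quat(p["rotation"]).apply(c)/; 1a from scipy.spatial.transform import Rotation as R' h.py
python3 - <<'E'
from h import *
for c in ("scene","top"):
    p=eyes.capture(c); save(p,c); print(c,p["xyz"])
    for t in ("tablet_tub","tall_tub"):
        for d in eyes.silhouettes(t,p):
            w=cloud(p,d["mask"])
            if len(w)==0: print(t,d["p"],d["extent"]);continue
            zt=np.percentile(w[:,2],98); top=w[abs(w[:,2]-zt)<.006]
            print(t,round(d["p"],2),np.round(d["extent"]),"ztop",zt.round(4),"mid top",((top.max(0)+top.min(0))/2).round(4),"ext",np.ptp(top,axis=0).round(3))
E
```

```text
scene [0.16280135 1.4318066  0.69452151]
tablet_tub 0.95 [312. 230.  30.  39.] ztop 0.1021 mid top [0.4636 0.4154 0.0998] ext [0.062 0.139 0.007]
tablet_tub 0.85 [336. 187.  22.  42.] ztop 0.1024 mid top [0.4754 0.0993 0.1003] ext [0.044 0.053 0.007]
tablet_tub 0.83 [303. 260.  31.  50.] ztop 0.1014 mid top [0.4559 0.4905 0.0993] ext [0.051 0.049 0.008]
tablet_tub 0.61 [318. 210.  27.  40.] ztop 0.1019 mid top [0.4772 0.293  0.0996] ext [0.063 0.141 0.007]
tall_tub 0.59 [360. 156.  18.  53.] ztop 0.1567 mid top [ 0.4348 -0.0985  0.155 ] ext [0.048 0.051 0.009]
top [0.28285095 0.16959088 1.05609667]
tablet_tub 0.85 [200. 226.  35.  28.] ztop 0.1016 mid top [0.4525 0.4867 0.0998] ext [0.049 0.049 0.008]
tablet_tub 0.81 [347. 208.  28.  32.] ztop 0.1022 mid top [0.4737 0.094  0.1006] ext [0.048 0.047 0.009]
tablet_tub 0.78 [291. 210.  28.  29.] ztop 0.1018 mid top [0.4849 0.2371 0.0997] ext [0.049 0.047 0.008]
tablet_tub 0.67 [245. 219.  34.  25.] ztop 0.1015 mid top [0.4671 0.3674 0.0993] ext [0.048 0.049 0.008]
tall_tub 0.95 [419. 212.  36.  31.] ztop 0.1568 mid top [ 0.4325 -0.102   0.1552] ext [0.049 0.05  0.009]
```

View pics/scene.png

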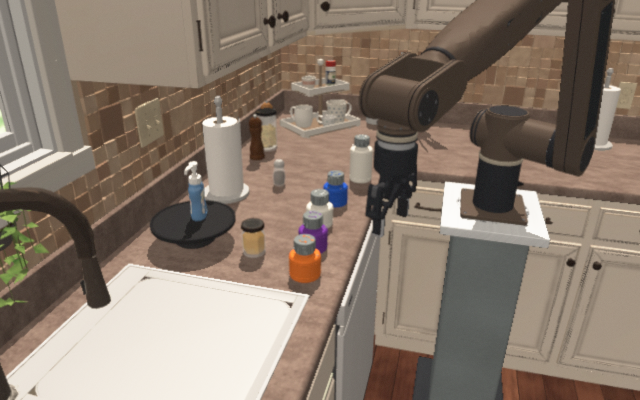

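View pics/top.png

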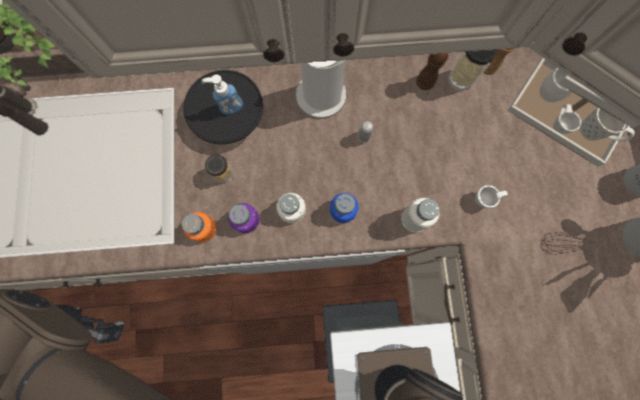

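In the top view there are five candidates: orange (200,226), purple (244,218), white short (291,208), blue (344,208) and white tall (421,214). The target is the white one at (291,208). Its cap top measures z≈0.100 at (0.485, 0.237), while the other white tub measures 0.156. I'll confirm it in an enlarged crop.

```bash
python3 - <<'E'
from h import *
a=cv2.imread("pics/top.png")[165:265,170:460]; cv2.imwrite("pics/crop.png",cv2.resize(a,None,fx=2.7,fy=2.7,interpolation=cv2.INTER_CUBIC))
for s in np.arange(-3,3.1,.5):
    o=[]
    for d in (0,1.31):
        q=(R.from_euler('z',s+d)*R.from_euler('x',np.pi)).as_quat(); j=kinematics.ik([.485,.237,.07],q); o.append(None if j is None else np.round(j,2).tolist())
    print(s.round(2),o)
E
```

```text
-3.0 [[0.27, 0.19, 2.02, 0.0, 0.94, -1.45], [0.27, 0.19, 2.02, 0.0, 0.94, -2.76]]
-2.5 [[0.27, 0.19, 2.02, 0.0, 0.94, -1.95], None]
-2.0 [[0.27, 0.19, 2.02, 0.0, 0.94, -2.45], [0.27, 0.19, 2.02, -0.0, 0.94, 2.53]]
-1.5 [None, [0.27, 0.19, 2.02, -0.0, 0.94, 2.03]]
-1.0 [[0.27, 0.19, 2.02, -0.0, 0.94, 2.84], [0.27, 0.19, 2.02, -0.0, 0.94, 1.53]]
-0.5 [[0.27, 0.19, 2.02, -0.0, 0.94, 2.34], [0.27, 0.19, 2.02, -0.0, 0.94, 1.03]]
0.0 [[0.27, 0.19, 2.02, -0.0, 0.94, 1.84], [0.27, 0.19, 2.02, -0.0, 0.94, 0.53]]
0.5 [[0.27, 0.19, 2.02, -0.0, 0.94, 1.34], [0.27, 0.19, 2.02, -0.0, 0.94, 0.03]]
1.0 [[0.27, 0.19, 2.02, -0.0, 0.94, 0.84], [0.27, 0.19, 2.02, 0.0, 0.94, -0.47]]
1.5 [[0.27, 0.19, 2.02, -0.0, 0.94, 0.34], [0.27, 0.19, 2.02, 0.0, 0.94, -0.97]]
2.0 [[0.27, 0.19, 2.02, -0.0, 0.94, -0.16], [0.27, 0.19, 2.02, 0.0, 0.94, -1.47]]
2.5 [[0.27, 0.19, 2.02, 0.0, 0.94, -0.66], [0.27, 0.19, 2.02, 0.0, 0.94, -1.97]]
3.0 [[0.27, 0.19, 2.02, 0.0, 0.94, -1.16], [0.27, 0.19, 2.02, 0.0, 0.94, -2.47]]
```

View pics/crop.png

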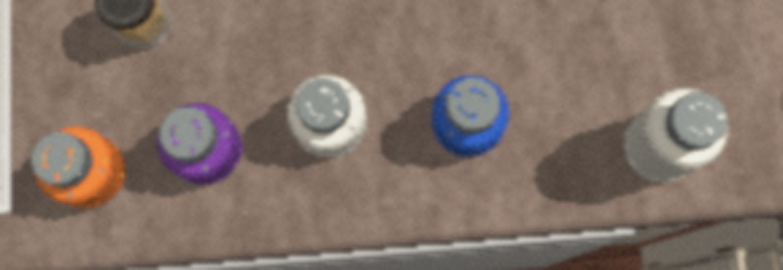

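The crop shows the short white tub with its grey cap at crop pixel (322,105), between purple (187,132) and blue (472,103). The other white tub, at (697,120), leans away more because it is taller. Next I'll hover over the target and refine its position with the wrist camera.

```bash
cat >> h.py <<'E'
def q(yaw): return (R.from_euler('z',yaw)*R.from_euler('x',np.pi)).as_quat()
Y0=1.1
E
python3 - <<'E'
from h import *
bot.move_pose([.485,.237,.22],q(Y0))
s=bot.read_state(); print(s["time_s"],s["eef_pos"],s["joint_pos"].round(3))
for c in ("wrist","top"):
    p=eyes.capture(c); save(p,c+"2")
    for d in eyes.silhouettes("tablet_tub",p):
        w=cloud(p,d["mask"])
        if len(w)<20: continue
        top=w[(w[:,2]>.095)&(w[:,2]<.106)]
        if len(top)<20: continue
        c2,_r=cv2.minEnclosingCircle(top[:,:2].astype(np.float32))
        print(c,round(d["p"],2),np.round(d["extent"]),len(top),"mid",((top.max(0)+top.min(0))/2).round(4),"circ",np.round(c2,4),round(_r,4),"z",np.median(top[:,2]).round(4))
E
```

```text
2.0833 [0.48487736 0.23770687 0.2201434 ] [ 0.268 -0.002  1.92   0.     1.224  0.737]
wrist 0.83 [372. 298.  70.  98.] 1843 mid [0.4754 0.0948 0.098 ] circ [0.4756 0.0952] 0.0256 z 0.098
wrist 0.65 [322. 177.  83.  84.] 2786 mid [0.4866 0.238  0.0977] circ [0.4866 0.2377] 0.0254 z 0.0981
wrist 0.63 [237.  54.  97.  94.] 3690 mid [0.4686 0.3664 0.0981] circ [0.4688 0.3669] 0.0257 z 0.0982
top 0.94 [345. 208.  27.  30.] 291 mid [0.473  0.0929 0.0989] circ [0.4733 0.0937] 0.0257 z 0.099
top 0.85 [240. 219.  24.  26.] 256 mid [0.4672 0.3676 0.0995] circ [0.4672 0.3674] 0.0252 z 0.0989
top 0.79 [199. 226.  34.  30.] 303 mid [0.4525 0.4871 0.0998] circ [0.453  0.4866] 0.0257 z 0.0988
```

View pics/wrist2.png

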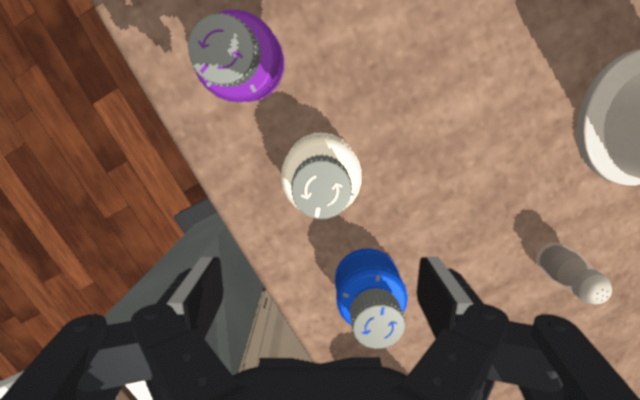

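The wrist view shows the short white tub's cap at (322,187), with purple at (225,48) and blue at (380,325). The measured cap centre is (0.486, 0.238) with radius 25 mm, and the top is at 0.098–0.099, which fits the description. Now I'll descend, grip and press.

```bash
python3 - <<'E'
from h import *
def st(n):
    s=bot.read_state(); print(n,round(s["time_s"],2),s["eef_pos"].round(4),s["wrist_force"].round(1),s["torque"].round(2),round(s["grip_width"],4),round(s["gripper_force"],1),flush=True)
x,y=.4863,.2378
bot.move_pose([x,y,.13],q(Y0))
print(bot.move_l([x,y,.073],rate=.08,contact_N=8)); st("down")
bot.set_gripper(.03); st("grip")
w=bot.read_state()["grip_width"]
if .045<w<.056:
    print(bot.move_l([x,y,.064],rate=.02,contact_N=28)); st("pressed")
E
```

```text
False
down 3.6 [0.4866 0.2379 0.0732] [-0.2 -0.4  0.4] [0.02 0.   0.  ] 0.0855 0.0
grip 4.03 [0.4865 0.238  0.074 ] [-2.7  0.4  5. ] [-0.02  0.34 -0.03] 0.0481 61.5
False
pressed 4.62 [0.4867 0.2381 0.0669] [-6.1 -1.6 15.4] [-0.24  1.18 -0.04] 0.0482 62.8
```

```bash
python3 - <<'E'
from h import *
def st(n):
    s=bot.read_state(); print(n,round(s["time_s"],2),s["eef_pos"].round(4),s["wrist_force"].round(1),s["torque"].round(2),round(s["grip_width"],4),round(s["joint_pos"][5],3),flush=True)
x,y=.4863,.2378
for z in (.062,.060,.058):
    bot.move_l([x,y,z],rate=.02); st(z)
    if bot.read_state()["wrist_force"][2]>24: break
for k in range(1,8):
    bot.move_l([x,y,z],q(Y0+1.36*k/7),rate=.1); st(k)
    if abs(bot.read_state()["torque"][2])>1.2: break
E
```

```text
0.062 4.88 [0.4869 0.2382 0.0668] [-12.2  -4.   25.2] [-0.49  1.95  0.03] 0.0482 0.738
1 5.22 [0.487  0.2381 0.0668] [-10.2  -3.6  24.7] [-0.52  1.88  0.04] 0.0481 0.543
2 5.56 [0.4871 0.238  0.0668] [-10.   -3.9  24.7] [-0.58  1.78  0.07] 0.0484 0.349
3 5.9 [0.4872 0.238  0.0668] [-9.8 -2.6 24.3] [-0.6   1.79  0.06] 0.0482 0.155
4 6.24 [0.4874 0.238  0.0668] [-9.6 -3.1 24. ] [-0.59  1.69  0.01] 0.0484 -0.039
5 6.58 [0.4876 0.2381 0.0668] [-9.1 -3.5 22.8] [-0.56  1.6   0.  ] 0.0483 -0.234
6 6.92 [0.4878 0.2381 0.0668] [-8.2 -2.7 23.1] [-0.57  1.49 -0.03] 0.0481 -0.428
7 7.27 [0.4885 0.2384 0.0668] [-6.9 -3.  20.5] [-0.39  1.23 -0.05] 0.0481 -0.622
```

```bash
python3 - <<'E'
from h import *
def st(n):
    s=bot.read_state(); print(n,round(s["time_s"],2),s["eef_pos"].round(4),s["wrist_force"].round(1),s["torque"].round(2),round(s["grip_width"],4),flush=True)
x,y=.488,.2382
bot.move_l([x,y,.071],rate=.03); st("up")
bot.set_gripper(.085); st("open")
bot.move_l([x,y,.16],rate=.1); bot.move_pose([.485,.237,.22],q(Y0)); bot.dwell(.3); st("hover")
p=eyes.capture("wrist"); save(p,"wrist3")
for d in eyes.silhouettes("tablet_tub",p):
    w=cloud(p,d["mask"]); top=w[(w[:,2]>.085)&(w[:,2]<.106)]
    if len(top)>20: print(round(d["p"],2),np.round(d["extent"]),((top.max(0)+top.min(0))/2).round(4),np.median(top[:,2]).round(4))
im=[cv2.resize(cv2.imread(f"pics/{n}.png")[115:235,262:382],(390,390),interpolation=cv2.INTER_CUBIC) for n in ("wrist2","wrist3")]
cv2.imwrite("pics/cmp.png",np.hstack(im))
E
```

```text
up 7.72 [0.4884 0.2384 0.0726] [-3.5 -0.7  7.6] [-0.16  0.56  0.06] 0.0483
open 8.18 [0.4878 0.2381 0.0706] [-0.1  0.5  1.1] [ 0.01  0.02 -0.04] 0.0848
hover 10.76 [0.4849 0.237  0.2198] [-0.6  0.5  0.2] [ 0.01  0.   -0.01] 0.0848
0.9 [236.  54.  98.  94.] [0.4689 0.3673 0.0932] 0.0981
0.88 [322. 173.  84.  87.] [0.4873 0.2385 0.0931] 0.098
0.71 [372. 297.  72.  98.] [0.4752 0.0955 0.0927] 0.0978
```

View pics/cmp.png

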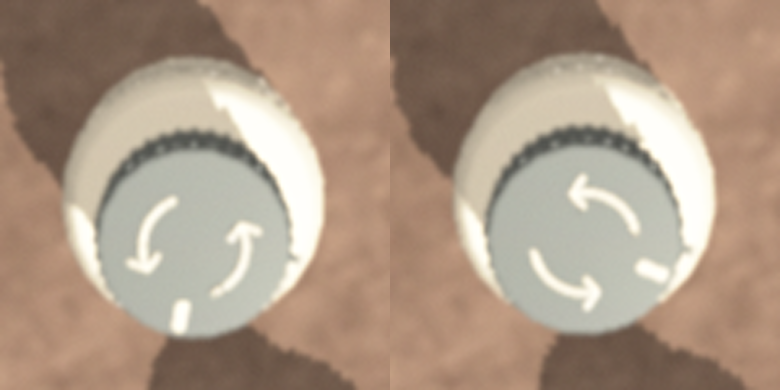

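The cap's white line has turned from (180,317) to (652,271) in the crops, about 75° anticlockwise. Its top is back at 0.098. I'll check that the shoulder marks stayed put, meaning the tub itself didn't turn.

```bash
python3 - <<'E'
import cv2,numpy as np
im=[cv2.resize(cv2.imread(f"pics/{n}.png")[170:220,325:365],(390,488),interpolation=cv2.INTER_CUBIC) for n in ("wrist2","wrist3")]
cv2.imwrite("pics/cmp2.png",np.hstack(im))
E
```

```text
(no output)
```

View pics/cmp2.png

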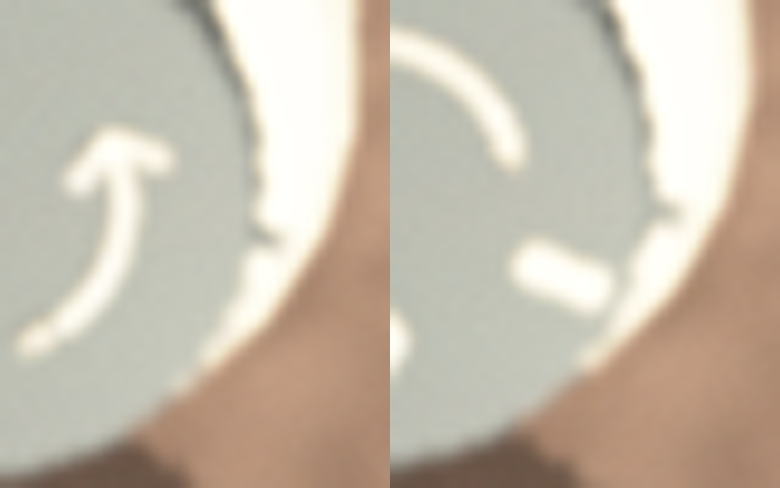

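The dark shoulder mark is at (265,238) before and (280,212) after, so the tub turned only a few degrees and the cap itself turned about 70–75°. Handing in.

```bash
python3 -c "
from rig import bot
print(bot.finish_job())"
```

```text
the job is handed in; nothing more can be done
None
```

I opened the shorter white tub: its cap turned about 70–75° anticlockwise and sprang back up, the tub still stands about 1 mm from where it was, the arm never went near the taller tub, and the job is handed in (no verdict was returned).

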